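# Cull the splint box and clip it shut

## Robot

A 6-joint arm with a two-finger parallel gripper is mounted at the origin on the work surface. World frame = base frame: x ahead of the robot, y to its left, z up, the work surface at z = 0. Lengths are in mm, angles in rad, forces in N, time in s.
With the tool pointing down it reaches from about 350 to 975 mm from the base axis. Payload 7.1 kg.
Tool frame: the origin (TCP) lies between the finger pads; the fingertips stand 14 mm ahead of it and the grasp point (between the pads) lies 5 mm behind it; z points along the fingers, y is the line along which they close (so a half turn about z gives the same grasp; the last joint's range is limited). The gripper opens to 88 mm and grips with 3 to 60 N. Pads are 20 mm wide; open, the fingers measure 115 mm over their backs; the gripper's body (75 mm by 178 mm) begins 61 mm behind the grasp point.
Start: joints at [-1.136, 0.423, 1.63, -0, 1.089, -0.019], TCP at [274.004, -561.717, 236.675] pointing down, gripper open.
Joint ranges: [-3, 3], [-0.9, 2.11], [0.09, 2.58], [-1.31, 4.45], [0.11, 2.69], [-2.54, 2.54]. Speed limits (rad/s): [2.39, 2.39, 3.01, 3.14, 3.14, 3.14].

## Interface

Orientations are given as a rotation vector (axis times angle).
In Python, from rig import readout, cams, order gives the robot as it stands.
- The arm moves only by the shell command python3 -m handwheel 'ROWS'. ROWS is text: rows parted by semicolons, each of 7 numbers parted by spaces: the turn, a rotation vector about the world's x, y, z in rad, then the shift along the world's x, y, z in m, then the finger opening in m, from 0 to 0.0878. A call has exactly 5 rows; each row is the pose to reach, as a shift and turn from the pose commanded when the call began; what a row does not reach only later rows make up. A row lasts 1/12 s, in which the tool goes at most 41.7 mm and 7.16 degrees, less where a joint would pass 70% of its speed; a pose out of reach is approached as far as the arm can. A call with a gripper value outside its range is refused whole. The fingers move at their own pace and stop on an object; the grip force is fixed at half the most. Time passes only in rows, so rows that repeat a pose let the fingers close, or fill a call up. It gives the time, the measured TCP pose, the force, the opening and the grip force at its end, in the units of the state.
- readout.state(): the state, without advancing time (a new reading comes with each control period).
- cams.read_camera(name): name is "scene" or "top"; returns (picture, depth): 480x640x3 uint8, red, green, blue; 480x640 float32, mm along the optical axis (not along the pixel's ray), 0 where there is no reading.
- cams.camera_model(name): a dict with "K" (3x3 intrinsics, pixels), "R" (3x3) and "t" (3): a world point X has camera coordinates R X + t. Camera axes: x right, y down, z forward; pixel columns grow to the right and rows downward; lengths in mm; the calibration is good to about 2 mm. A picture is of the moment at which its call begins. camera_model takes no time and is no camera call.
- order.close_job(): hands the job in; it is judged then, once.
The state is a dict: "time_s": time; "joint_pos": joint angles; "joint_velocities": joint speeds; "effort": joint torques, N m; "ee_pos": TCP position; "tcp_rot": TCP orientation; "wrist_force": force on the tool from outside, world axes, zero at the start; "torque": the same for the moment, N m; "grip_width": finger opening in mm; "gripper_force": force on a finger pad.
Only numpy, scipy, OpenCV 4.12 (cv2) and the standard library are available. Lean on these libraries where they do the work, as an engineer would, in place of code of your own. Each camera call takes 0.05 s, during which the arm holds its last target. There are 200 camera calls.

## Task

Open the splint box by swinging its lid back past upright so that it stays open by itself, lift out every finger splint that is bent out of shape or broken off short and put it in the steel tray, leaving the sound straight ones in the box. Then shut the lid and press down the snap tabs around its rim one after another until all four have snapped home; do not disturb the tumbler, the bowl or the balm tin.

Things in the scene. Friction and masses are not known exactly. Their poses are not given: they have to be found in the camera images.
- box: White plastic clip-lock box, fixed: tub 170 (its x) x 340 (its y) x 60 mm high, walls 5 mm. Origin: centre of the underside, on the shelf; z up; front = its -x side, facing the robot. Inside, a foam liner's flat top lies 22 mm above the origin; up to five splints lie on it side by side, lengthwise along the box's x, about 60 mm apart along its y.
- lid (a joint): Angle of the box's lid (rad): 0 shut (as it starts), 1.57 upright (balance point), 1.8 fully open against its stop. Hinged along the box's rear (+x) rim. About 0.26 kg, free-swinging: falls shut from below 1.57, falls open and stays there from above. Slab 10 mm thick, 346 mm wide, front edge 178 mm from the hinge line.
- lid_hinge (a point): Middle of the lid's hinge line (which runs along the box's y), 90 mm behind the box's centre and 65 mm above the shelf, at mid thickness of the lid.
- lid_lip (a point): Point on the grab lip, a flat tongue 36 mm wide (along the box's y) and 8 mm thick in the plane of the lid, which sticks out 36 mm from the middle of the lid's front edge. The point is on its centre line at mid thickness, 200 mm from the hinge line and 14 mm inward of the lip's end. It moves with the lid.
- tab_front_left (a joint): Angle (rad) of a snap tab on the lid's front edge, 105 mm to the box's +y side of the lip: 0 straight out in the lid's plane (unclipped, as it starts), 1.45 folded down against the tub's wall (engaged). Flap 50 mm along the edge, 32 mm out, 4 mm thick. Springs back from below 0.72, snaps home from beyond. Pressing down on its outer part takes 4 to 8 N and 10 to 25 mm of travel.
- tab_front_left_pad (a point): Centre of the pressing area on the upper face of tab_front_left, 22 mm out from the tab's hinge, 2 mm above the hinge axis when unclipped (67 mm above the shelf with the lid shut). The point's -x axis points outward from the tab's hinge, its y axis along the hinge.
- tab_front_right (a joint): Angle (rad) of a snap tab on the lid's front edge, 105 mm to the box's -y side of the lip: 0 straight out in the lid's plane (unclipped, as it starts), 1.45 folded down against the tub's wall (engaged). Flap 50 mm along the edge, 32 mm out, 4 mm thick. Springs back from below 0.72, snaps home from beyond. Pressing down on its outer part takes 4 to 8 N and 10 to 25 mm of travel.
- tab_front_right_pad (a point): Centre of the pressing area on the upper face of tab_front_right, 22 mm out from the tab's hinge, 2 mm above the hinge axis when unclipped (67 mm above the shelf with the lid shut). The point's -x axis points outward from the tab's hinge, its y axis along the hinge.
- tab_left (a joint): Angle (rad) of a snap tab on the middle of the lid's +y side edge: 0 straight out in the lid's plane (unclipped, as it starts), 1.45 folded down against the tub's wall (engaged). Flap 50 mm along the edge, 32 mm out, 4 mm thick. Springs back from below 0.72, snaps home from beyond. Pressing down on its outer part takes 4 to 8 N and 10 to 25 mm of travel.
- tab_left_pad (a point): Centre of the pressing area on the upper face of tab_left, 22 mm out from the tab's hinge, 2 mm above the hinge axis when unclipped (67 mm above the shelf with the lid shut). The point's -x axis points outward from the tab's hinge, its y axis along the hinge.
- tab_right (a joint): Angle (rad) of a snap tab on the middle of the lid's -y side edge: 0 straight out in the lid's plane (unclipped, as it starts), 1.45 folded down against the tub's wall (engaged). Flap 50 mm along the edge, 32 mm out, 4 mm thick. Springs back from below 0.72, snaps home from beyond. Pressing down on its outer part takes 4 to 8 N and 10 to 25 mm of travel.
- tab_right_pad (a point): Centre of the pressing area on the upper face of tab_right, 22 mm out from the tab's hinge, 2 mm above the hinge axis when unclipped (67 mm above the shelf with the lid shut). The point's -x axis points outward from the tab's hinge, its y axis along the hinge.
- sound_a_mid (a point): Blue plastic finger splint, a trough 26 mm wide and 16 mm high with walls of 3.5 mm, open side up, loose, straight, 120 mm long: sound. This point: middle of its length and width (of the straight middle if bent), half-way up (8 mm above its underside); x along its length, z up. May be absent.
- sound_b_mid (a point): Blue plastic finger splint, a trough 26 mm wide and 16 mm high with walls of 3.5 mm, open side up, loose, straight, 120 mm long: sound. This point: middle of its length and width (of the straight middle if bent), half-way up (8 mm above its underside); x along its length, z up. May be absent.
- kinked_a_mid (a point): Blue plastic finger splint, a trough 26 mm wide and 16 mm high with walls of 3.5 mm, open side up, loose, 120 mm long, bent: a straight middle of 40 mm along its x, and both ends bent 23 degrees to its +y side, in plan: a reject. This point: middle of its length and width (of the straight middle if bent), half-way up (8 mm above its underside); x along its length, z up. May be absent.
- kinked_b_mid (a point): Blue plastic finger splint, a trough 26 mm wide and 16 mm high with walls of 3.5 mm, open side up, loose, 120 mm long, bent: a straight middle of 40 mm along its x, and both ends bent 23 degrees to its +y side, in plan: a reject. This point: middle of its length and width (of the straight middle if bent), half-way up (8 mm above its underside); x along its length, z up. May be absent.
- snapped_mid (a point): Blue plastic finger splint, a trough 26 mm wide and 16 mm high with walls of 3.5 mm, open side up, loose, straight, but broken off short, 70 mm long: a reject. This point: middle of its length and width (of the straight middle if bent), half-way up (8 mm above its underside); x along its length, z up. May be absent.
- tray: Open stainless steel instrument tray for the rejects, 210 (its x) x 180 (its y) x 30 mm high, walls and floor 3 mm, rim 6 mm wider, 0.55 kg, loose on the shelf beside the box. Origin: centre of its underside.
- tumbler: Bystander: stainless steel tumbler, 74 mm across, 105 mm tall, loose, at the side. Origin: centre of its underside. Not to be disturbed.
- bowl: Bystander: small white ceramic bowl, 110 mm across, 45 mm tall, loose, at the side. Origin: centre of its underside. Not to be disturbed.
- balm_tin: Bystander: round aluminium balm tin, 75 mm across, 27 mm tall, loose, at the side. Origin: centre of its underside. Not to be disturbed.

How it is judged (in metres and radians):
On the way, in this order (a step that is already met when the one before it is completed fails the run):
1. the lid stands open by itself, past upright, with nothing holding it (value of joint lid above 1.65 rad and contact force between each of the fingers, the arm and anything else below 0.3 N), for 0.2 s.
2. every bent or short splint lies in the steel tray and the sound ones are in the box (x of kinked_a_mid in the frame of tray between -0.1 and 0.1 m and y of kinked_a_mid in the frame of tray between -0.085 and 0.085 m and z of kinked_a_mid in the frame of tray between 0 and 0.06 m and x of kinked_b_mid in the frame of tray between -0.1 and 0.1 m and y of kinked_b_mid in the frame of tray between -0.085 and 0.085 m and z of kinked_b_mid in the frame of tray between 0 and 0.06 m and x of snapped_mid in the frame of tray between -0.1 and 0.1 m and y of snapped_mid in the frame of tray between -0.085 and 0.085 m and z of snapped_mid in the frame of tray between 0 and 0.06 m and x of sound_a_mid in the frame of box between -0.08 and 0.08 m and y of sound_a_mid in the frame of box between -0.165 and 0.165 m and z of sound_a_mid in the frame of box between 0.015 and 0.06 m and x of sound_b_mid in the frame of box between -0.08 and 0.08 m and y of sound_b_mid in the frame of box between -0.165 and 0.165 m and z of sound_b_mid in the frame of box between 0.015 and 0.06 m), for 0.2 s.
3. the lid is shut (value of joint lid below 0.04 rad), for 0.2 s.
4. all four tabs are snapped home with the lid shut (value of joint lid below 0.04 rad and value of joint each of tab_front_left, tab_front_right, tab_left, tab_right above 1.3 rad), for 0.2 s.
At the end, for the whole second after the job is handed in: The lid is shut (under 0.04 rad), all four tabs are folded down past 1.3 rad, the middle of every bent or short splint is inside the steel tray's walls and under 60 mm above its underside, the tray stands level (0.1 rad), and the sound splints are inside the box (all of step 2 and all of step 4 and angle between tray's own z axis and vertical below 0.1 rad); the robot touches nothing.
It fails at once if the tumbler, bowl or balm tin is disturbed (moved more than 30 mm) (distance of any of tumbler, bowl, balm_tin from where it was at the start of the episode above 0.03 m).
Of kinked_a, kinked_b, snapped only 2 to 3 are there at a start; the rules pass over those that are not, and their reading is None.
Of sound_a, sound_b only 1 to 2 are there at a start; the rules pass over those that are not, and their reading is None.
At some moment in a run one of tray may be knocked a few centimetres aside while the robot is not near it.
Once in a run the grip may slacken for a moment while it holds something.
It also fails if it takes over 208 s, if anything falls off the work surface, if the arm or the gripper's body presses on something with over 40 N, if the wrist force passes 120 N, or if a joint passes its speed limit or range.

## Working session

There is one attempt and no reset: what is moved stays moved. The work goes in short steps, Python scripts to look and compute and a shell command to move; the robot and the scene stay as the last step left them, time stands still between calls to the robot, and variables do not carry over. Pictures are saved under pics/ and viewed, at most 14 in all, crops included, and the job is handed in when it is done.

```bash
mkdir -p pics; ls; cat > h.py <<'E'
import numpy as np,cv2
from rig import readout,cams,order
def snap(n,f=None):
    im,d=cams.read_camera(n)
    if f: cv2.imwrite('pics/'+f,im[:,:,::-1])
    return im,d
def cloud(n,d):
    m=cams.camera_model(n);K=np.array(m['K']);R=np.array(m['R']);t=np.array(m['t']).ravel()
    v,u=np.mgrid[0:480,0:640]
    p=np.stack([(u-K[0,2])/K[0,0]*d,(v-K[1,2])/K[1,1]*d,d],-1)
    return (p-t)@R
E
python3 - <<'E'
from h import *
print(readout.state())
for n in('top','scene'):
    im,d=snap(n,n+'0.png');m=cams.camera_model(n);R=np.array(m['R']);print(n,np.round(-R.T@np.array(m['t']).ravel()),np.round(R,2).tolist())
    np.savez(n+'0.npz',im=im,d=d)
E
```

```text
pics
{'time_s': 0.0, 'joint_pos': array([-1.13601648e+00,  4.23805127e-01,  1.63066448e+00,  1.81723024e-05,
        1.08857079e+00, -1.89735263e-02]), 'joint_velocities': array([-0.00034889,  0.00082319,  0.00167846, -0.00058769, -0.00263047,
       -0.00161717]), 'effort': array([-1.42357883e-03, -5.44630587e+01, -2.73669469e+01,  6.41439599e-02,
        2.25898437e-02, -9.70142742e-05]), 'ee_pos': array([ 273.79060814, -561.2704368 ,  235.93399313]), 'tcp_rot': array([-3.05970467e+00, -7.06322943e-01,  4.44459337e-04]), 'wrist_force': array([-0.01447157, -0.38587635, -0.61285287]), 'torque': array([-0.05184172, -0.04340208, -0.01053766]), 'gripper_force': 0.0, 'grip_width': 87.43937079150909}
top [ 447.   -4. 1523.] [[0.01, -1.0, -0.01], [-1.0, -0.01, -0.07], [0.07, 0.01, -1.0]]
scene [ 1167. -1044.   816.] [[0.85, 0.52, 0.01], [0.27, -0.43, -0.86], [-0.44, 0.74, -0.51]]
```

View pics/top0.png

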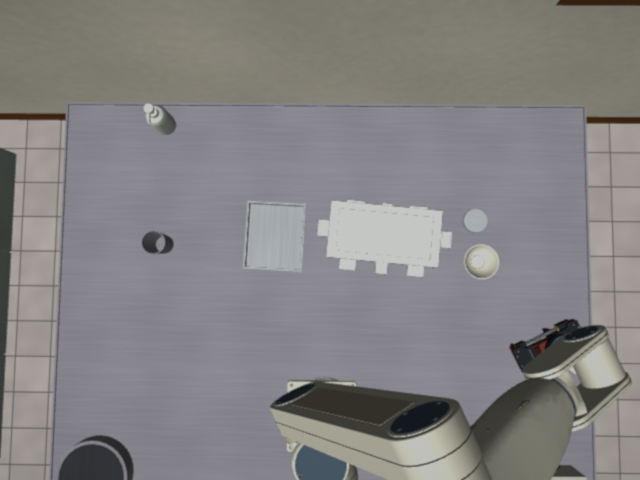

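View pics/scene0.png

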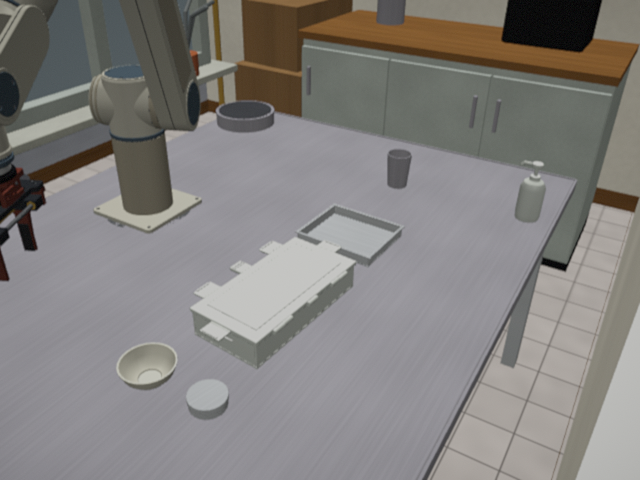

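The top view shows the box at about (385,235) with its lip at (381,268). The tabs are at (347,264), (415,270), (323,228) and (446,240). The tray is at (275,236), the bowl at (481,261), the tin at (475,220) and the tumbler at (157,243).

```bash
cat >> h.py <<'E'
from scipy.spatial.transform import Rotation as Rot
def tray(P,im=None):
    m=(P[...,2]>16)&(P[...,2]<45)&(P[...,1]>150)&(P[...,1]<520)&(P[...,0]>330)&(P[...,0]<820)
    m=cv2.morphologyEx(m.astype(np.uint8),cv2.MORPH_CLOSE,np.ones((3,3)))
    n,l,s,_=cv2.connectedComponentsWithStats(m);k=1+np.argmax(s[1:,4]);return cv2.minAreaRect(P[l==k][:,:2].astype(np.float32))
E
python3 - <<'E'
from h import *
z=np.load('top0.npz');im,d=z['im'],z['d'];P=cloud('top',d)
print('table z',np.median(P[300:320,150:250,2]))
m=(P[...,2]>50)&(P[...,2]<80)&(P[...,0]>400)&(P[...,0]<900)&(abs(P[...,1])<280)
n,l,s,c=cv2.connectedComponentsWithStats(m.astype(np.uint8));k=1+np.argmax(s[1:,4])
mm=(l==k).astype(np.uint8);print(s[k],'z',np.median(P[mm>0][:,2]))
slab=cv2.morphologyEx(mm,cv2.MORPH_OPEN,np.ones((31,31)))
print('slab',cv2.minAreaRect(P[slab>0][:,:2].astype(np.float32)))
r=mm&~cv2.dilate(slab,np.ones((3,3)))
n,l,s,c=cv2.connectedComponentsWithStats(r)
for i in range(1,n):
    if s[i,4]>25: print(s[i],np.round(P[l==i].mean(0)),np.round(c[i]))
print('tray',tray(P))
for u,v in((475,220),(481,261),(157,243)):print(np.round(P[v,u]))
E
```

```text
table z 0.5513853774568196
[ 317  200   98   76 5451] z 71.20875876187434
slab ((0.0, 0.0), (0.0, 0.0), 0.0)
[ 317  200   98   76 5451] [ 569. -144.   71.] [370. 234.]
tray ((562.8401489257812, 120.082763671875), (260.5838928222656, 217.79678344726562), 86.6493148803711)
[ 621. -481.   30.]
[ 492. -506.    7.]
[540. 537.   7.]
```

```bash
sed -i 's/P\[...,1\]>150/P[...,1]>-10/' h.py; python3 - <<'E'
from h import *
z=np.load('top0.npz');im,d=z['im'],z['d'];P=cloud('top',d)
m=(P[...,2]>50)&(P[...,2]<80)&(P[...,0]>420)&(P[...,0]<900)&(P[...,1]<50)&(P[...,1]>-420)
n,l,s,c=cv2.connectedComponentsWithStats(m.astype(np.uint8));k=1+np.argmax(s[1:,4])
mm=(l==k).astype(np.uint8);print(s[k],'z',np.median(P[mm>0][:,2]))
slab=cv2.morphologyEx(mm,cv2.MORPH_OPEN,np.ones((25,25)))
print('slab',cv2.minAreaRect(P[slab>0][:,:2].astype(np.float32)))
r=mm&~cv2.dilate(slab,np.ones((3,3)))
n,l,s,c=cv2.connectedComponentsWithStats(r)
for i in range(1,n):
    if s[i,4]>15: print(s[i],np.round(P[l==i].mean(0)),np.round(c[i]))
print('tray',tray(P))
for y0 in range(235,236):
  print(np.round(P[235,235:330:3]).tolist())
E
```

```text
[ 317  200  135   77 7269] z 71.0073266630312
slab ((0.0, 0.0), (0.0, 0.0), 0.0)
[ 317  200  135   77 7269] [ 566. -189.   71.] [384. 235.]
tray ((563.0421142578125, 120.20951080322266), (259.6955261230469, 219.570556640625), 86.95429229736328)
[[569.0, 286.0, -4.0], [569.0, 276.0, 0.0], [568.0, 266.0, 3.0], [569.0, 257.0, -2.0], [567.0, 242.0, 27.0], [568.0, 236.0, 8.0], [569.0, 226.0, 6.0], [568.0, 216.0, 9.0], [569.0, 208.0, 0.0], [568.0, 196.0, 13.0], [569.0, 187.0, 7.0], [570.0, 178.0, 0.0], [570.0, 169.0, -0.0], [570.0, 159.0, -0.0], [569.0, 148.0, 8.0], [570.0, 139.0, 2.0], [570.0, 130.0, 2.0], [570.0, 120.0, 2.0], [570.0, 110.0, 5.0], [570.0, 100.0, 4.0], [570.0, 91.0, 5.0], [571.0, 81.0, -2.0], [570.0, 71.0, 2.0], [570.0, 61.0, 5.0], [571.0, 52.0, 2.0], [571.0, 42.0, -1.0], [571.0, 32.0, 0.0], [571.0, 23.0, 2.0], [566.0, 12.0, 66.0], [566.0, 3.0, 67.0], [566.0, -6.0, 64.0], [566.0, -16.0, 72.0]]
```

```bash
cat >> h.py <<'E'
def tray(im,h=27):
    pass
def ray(n,uv,z):
    m=cams.camera_model(n);K=np.array(m['K']);R=np.array(m['R']);t=np.array(m['t']).ravel()
    uv=np.atleast_2d(uv).astype(float);d=np.c_[(uv-K[:2,2])/[K[0,0],K[1,1]],np.ones(len(uv))]@R;o=-R.T@t
    return o+d*((z-o[2])/d[:,2])[:,None]
E
python3 - <<'E'
from h import *
z=np.load('top0.npz');im,d=z['im'],z['d']
g=im.min(2).astype(int);sub=np.zeros((480,640),np.uint8);sub[190:285,310:460]=1
print(im[235,385],im[235,275],im[300,200],im[228,323],im[261,481])
mm=((g>175)*sub).astype(np.uint8)
mm=cv2.morphologyEx(mm,cv2.MORPH_CLOSE,np.ones((5,5)))
slab=cv2.morphologyEx(mm,cv2.MORPH_OPEN,np.ones((31,31)))
c=max(cv2.findContours(slab,0,1)[0],key=cv2.contourArea)
print('slab',cv2.minAreaRect(ray('top',c[:,0],70)[:,:2].astype(np.float32)))
r=mm&~cv2.dilate(slab,np.ones((3,3)))
n,l,s,c=cv2.connectedComponentsWithStats(r)
for i in range(1,n):
    if s[i,4]>15: print(s[i],np.round(ray('top',c[i],67)),np.round(c[i],1))
c=im.astype(int);q=cv2.resize(im[185:290,230:510],None,fx=2.8,fy=2.8,interpolation=2)
cv2.imwrite('pics/crop.png',q[:,:,::-1])
E
```

```text
[197 199 197] [166 171 174] [137 137 145] [197 198 196] [195 197 195]
slab ((573.3648681640625, -187.77406311035156), (350.0408630371094, 182.15386962890625), 85.81858825683594)
[318 220   9  16 138] [[589.   3.  67.]] [322.2 227.6]
[442 232  10  16 143] [[ 556. -380.   67.]] [446.1 239.2]
[339 261  17   9 135] [[474. -76.  67.]] [347.2 264.8]
[376 264  11  10 105] [[ 465. -180.   67.]] [381.1 268.3]
[407 265  31  12 201] [[ 462. -290.   67.]] [417.1 269.6]
```

View pics/crop.png

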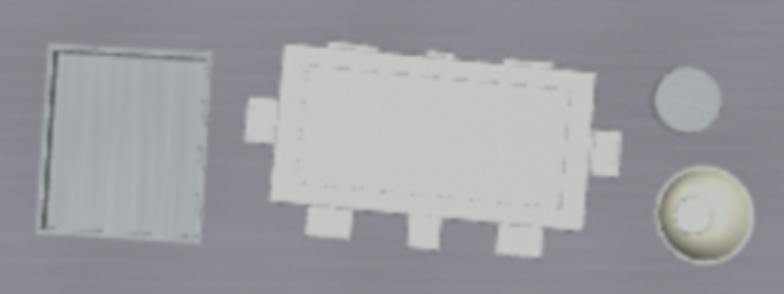

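The crop confirms the layout: lip at about (425,232) in crop pixels, box yaw about -0.078, box centre near (572.5,-188), and the tray left of the box. Next I go above the lip.

```bash

python3 -m handwheel '0 0 -0.035 0.012 0.025 0 0.0878;0 0 -0.07 0.024 0.051 0 0.0878;0 0 -0.105 0.036 0.076 0 0.0878;0 0 -0.14 0.048 0.102 0 0.0878;0 0 -0.177 0.061 0.1275 0 0.0878'
python3 -m handwheel '0 0 -0.035 0.012 0.025 0 0.0878;0 0 -0.07 0.024 0.051 0 0.0878;0 0 -0.105 0.036 0.076 0 0.0878;0 0 -0.14 0.048 0.102 0 0.0878;0 0 -0.177 0.061 0.1275 0 0.0878'
python3 -m handwheel '0 0 -0.035 0.012 0.025 0 0.0878;0 0 -0.07 0.024 0.051 0 0.0878;0 0 -0.105 0.036 0.076 0 0.0878;0 0 -0.14 0.048 0.102 0 0.0878;0 0 -0.177 0.061 0.1277 0 0.0878'
python3 -m handwheel '0 0 0 0 0 -0.03 0.0878;0 0 0 0 0 -0.06 0.0878;0 0 0 0 0 -0.09 0.0878;0 0 0 0 0 -0.11 0.0878;0 0 0 0 0 -0.11 0.0878'
python3 - <<'E'
from h import *
s=readout.state();print(s['ee_pos'],Rot.from_rotvec(s['tcp_rot']).as_matrix().round(3).tolist(),s['wrist_force'])
im,d=snap('scene');cv2.imwrite('pics/s1.png',cv2.resize(im[180:400,120:420],None,fx=2.5,fy=2.5)[:,:,::-1])
E
```

```text
time_s: 0.52
ee_pos: [335.0, -432.7, 236.3]
tcp_rot: [-3.111, -0.43, 0.001]
wrist_force: [-0.1, -1.3, 0.3]
grip_width: 87.9
gripper_force: 0.0
time_s: 0.93
ee_pos: [396.0, -305.2, 236.4]
tcp_rot: [-3.137, -0.154, 0.001]
wrist_force: [0.2, -0.4, -0.2]
grip_width: 87.7
gripper_force: 0.0
time_s: 1.35
ee_pos: [457.1, -177.6, 236.5]
tcp_rot: [-3.139, 0.124, 0.001]
wrist_force: [-0.1, 0.1, -0.8]
grip_width: 87.8
gripper_force: 0.0
time_s: 1.77
ee_pos: [454.3, -177.7, 123.0]
tcp_rot: [-3.137, 0.121, 0.011]
wrist_force: [-1.1, 0.0, 0.0]
grip_width: 87.6
gripper_force: 0.0
[ 454.27867131 -177.71650959  123.00700977] [[0.997, -0.077, -0.007], [-0.077, -0.997, 0.003], [-0.007, -0.002, -1.0]] [-1.11123523  0.01425719  0.00483767]
```

View pics/s1.png

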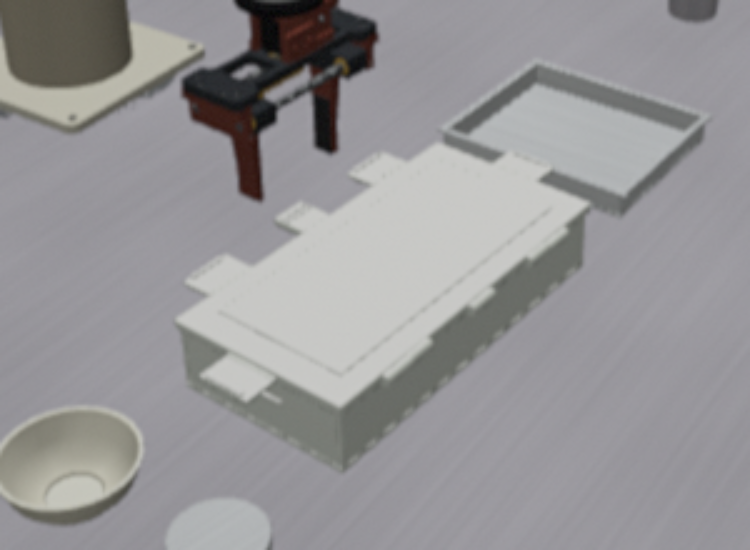

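The gripper, at about (290,120) in the crop, is above and in front of the lip at (300,215). The heading matches. I'll go down and close.

```bash

python3 -m handwheel '0 0 0 0 0 -0.015 0.0878;0 0 0 0 0 -0.03 0.0878;0 0 0 0 0 -0.045 0.0878;0 0 0 0 0 -0.06 0.0878;0 0 0 0 0 -0.067 0.0878'
python3 -m handwheel '0 0 0 0 0 0 0.03;0 0 0 0 0 0 0.02;0 0 0 0 0 0 0.02;0 0 0 0 0 0 0.02;0 0 0 0 0 0 0.02'
python3 -m handwheel '0 0 0 0 0 0 0.02;0 0 0 0 0 0 0.02;0 0 0 0 0 0 0.02;0 0 0 0 0 0 0.02;0 0 0 0 0 0 0.02'
```

```text
time_s: 2.23
ee_pos: [457.4, -179.3, 59.8]
tcp_rot: [3.139, -0.121, 0.001]
wrist_force: [0.2, -0.0, 0.4]
grip_width: 88.1
gripper_force: 0.0
time_s: 2.65
ee_pos: [457.5, -179.2, 60.5]
tcp_rot: [3.139, -0.121, 0.002]
wrist_force: [-0.4, 1.2, -0.6]
grip_width: 57.8
gripper_force: 0.0
time_s: 3.07
ee_pos: [457.1, -179.3, 59.8]
tcp_rot: [3.139, -0.121, 0.0]
wrist_force: [-0.4, -3.2, 1.6]
grip_width: 35.4
gripper_force: 30.0
```

```bash

python3 -m handwheel '0 0 0 0.0008 0 0.0179 0.02;0 0 0 0.0031 -0.0002 0.0357 0.02;0 0 0 0.007 -0.0005 0.0532 0.02;0 0 0 0.0123 -0.001 0.0702 0.02;0 0 0 0.0191 -0.0015 0.0868 0.02'
python3 -m handwheel '0 0 0 0.0084 -0.0007 0.0159 0.02;0 0 0 0.018 -0.0014 0.031 0.02;0 0 0 0.0289 -0.0023 0.0453 0.02;0 0 0 0.041 -0.0032 0.0585 0.02;0 0 0 0.0541 -0.0042 0.0706 0.02'

```

```text
time_s: 3.48
ee_pos: [476.2, -181.0, 147.1]
tcp_rot: [3.139, -0.121, 0.0]
wrist_force: [3.1, -5.7, -5.9]
grip_width: 35.7
gripper_force: 30.0
time_s: 3.9
ee_pos: [530.1, -185.6, 217.4]
tcp_rot: [3.138, -0.121, -0.002]
wrist_force: [1.2, -8.0, -7.3]
grip_width: 35.6
gripper_force: 30.0
```

```bash

python3 -m handwheel '0 0 0 0.0142 -0.0011 0.011 0.02;0 0 0 0.0292 -0.0023 0.0207 0.02;0 0 0 0.0451 -0.0035 0.029 0.02;0 0 0 0.0617 -0.0048 0.0359 0.02;0 0 0 0.0786 -0.0061 0.0414 0.02'
python3 -m handwheel '0 0 0 0.0176 -0.0014 0.0039 0.02;0 0 0 0.0353 -0.0028 0.0063 0.02;0 0 0 0.0532 -0.0042 0.0072 0.02;0 0 0 0.0711 -0.0055 0.0065 0.02;0 0 0 0.0889 -0.0069 0.0043 0.02'

```

```text
time_s: 4.32
ee_pos: [608.3, -192.4, 258.1]
tcp_rot: [3.137, -0.121, -0.004]
wrist_force: [-1.4, -9.9, -5.7]
grip_width: 35.8
gripper_force: 30.0
time_s: 4.73
ee_pos: [697.9, -200.1, 263.1]
tcp_rot: [3.136, -0.122, -0.001]
wrist_force: [-2.1, -9.5, 1.9]
grip_width: 35.7
gripper_force: 30.0
```

```bash

python3 -m handwheel '0 0 0 0 0 0 0.0878;0 0 0 0 0 0 0.0878;0 0 0 0 0 0 0.0878;0 0 0 0 0 0 0.0878;0 0 0 0 0 0 0.0878'
python3 -m handwheel '0 0 0 0 0 0 0.0878;0 0 0 0 0 0.015 0.0878;0 0 0 0 0 0.035 0.0878;0 0 0 0 0 0.065 0.0878;0 0 0 0 0 0.09 0.0878'
python3 -m handwheel '0 0 0 -0.04 0 0 0.0878;0 0 0 -0.08 0 0 0.0878;0 0 0 -0.12 0 0 0.0878;0 0 0 -0.16 0 0 0.0878;0 0 0 -0.19 0 0 0.0878'
python3 -m handwheel '0 0 0 -0.03 0 0 0.0878;0 0 0 -0.06 0 0 0.0878;0 0 0 -0.09 0 0 0.0878;0 0 0 -0.12 0 0 0.0878;0 0 0 -0.15 0 0 0.0878'
python3 - <<'E'
from h import *
im,d=snap('top');np.savez('top1.npz',im=im,d=d);im2,d2=snap('scene');np.savez('scene1.npz',im=im2,d=d2)
a=cv2.resize(im[180:300,230:470],None,fx=3.2,fy=2.6*3.2/2.6,interpolation=2)
cv2.imwrite('pics/t2.png',a[:,:,::-1])
cv2.imwrite('pics/s2.png',cv2.resize(im2[150:390,150:450],None,fx=2.4,fy=2.4)[:,:,::-1])
E
```

```text
time_s: 5.15
ee_pos: [697.2, -197.3, 262.8]
tcp_rot: [-3.139, 0.121, 0.001]
wrist_force: [-0.0, 0.1, 0.2]
grip_width: 65.6
gripper_force: 0.0
time_s: 5.57
ee_pos: [697.4, -197.5, 354.2]
tcp_rot: [-3.139, 0.121, 0.0]
wrist_force: [0.9, -0.5, 0.4]
grip_width: 87.8
gripper_force: 0.0
time_s: 5.98
ee_pos: [504.5, -197.2, 352.9]
tcp_rot: [-3.139, 0.121, 0.001]
wrist_force: [-0.4, 0.3, -0.2]
grip_width: 87.7
gripper_force: 0.0
time_s: 6.4
ee_pos: [356.0, -197.3, 352.9]
tcp_rot: [3.139, -0.121, 0.001]
wrist_force: [-1.1, 0.0, 0.8]
grip_width: 88.0
gripper_force: 0.0
```

View pics/t2.png

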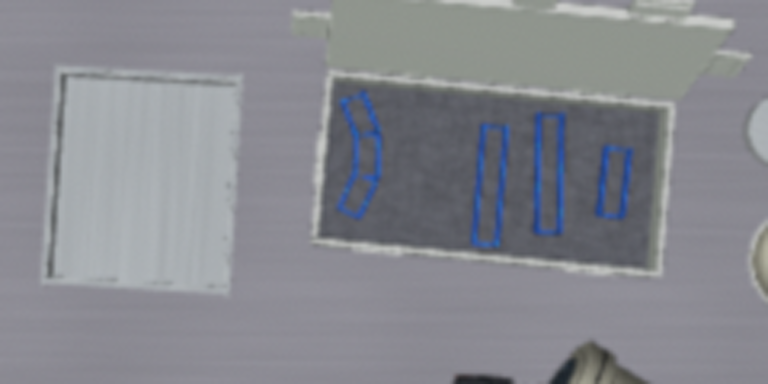

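View pics/s2.png

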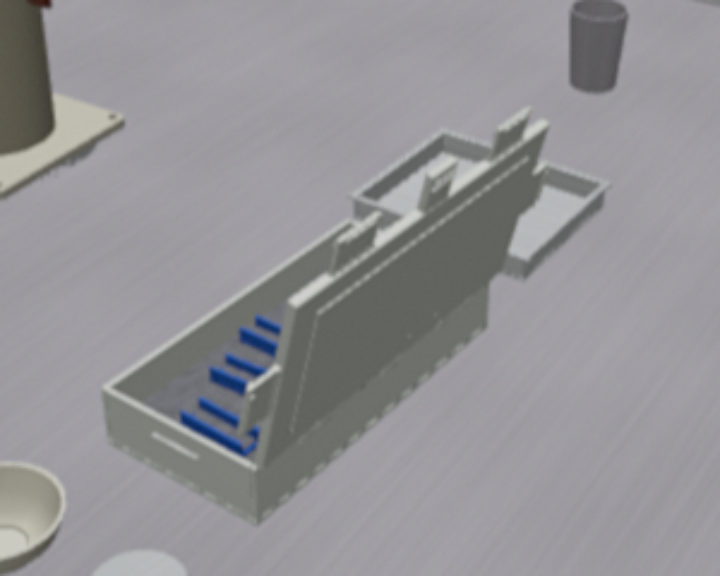

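The top crop shows four splints. The kinked one is at (365,157) with its ends bent to +y, the sound ones are at (488,185) and (548,173), and the short one is at (613,183). The scene view shows the lid leaning open by itself.

```bash
cat >> h.py <<'E'
EX=np.array([.997,-.078]);EY=np.array([.078,.997]);BC=np.array([572.5,-188.])
def blues(im,z,lim=(0,480,0,640)):
    a=im.astype(int);m=((a[...,2]-a[...,0]>60)).astype(np.uint8)
    k=np.zeros_like(m);k[lim[0]:lim[1],lim[2]:lim[3]]=1;m=cv2.morphologyEx(m*k,cv2.MORPH_CLOSE,np.ones((5,5)))
    n,l,s,_=cv2.connectedComponentsWithStats(m);out=[]
    for i in range(1,n):
        if s[i,4]<60: continue
        c=cv2.findContours((l==i).astype(np.uint8),0,1)[0][0]
        q=ray('top',c[:,0],z)[:,:2];r=cv2.minAreaRect(q.astype(np.float32))
        out.append((s[i].tolist(),np.round(r[0],1),np.round(r[1],1),round(r[2],1),'box',np.round([(r[0]-BC)@EX,(r[0]-BC)@EY],1)))
    return out
def traypose(im,lim=(195,285,225,312)):
    a=im.astype(int);m=np.zeros((480,640),np.uint8);s=a[lim[0]:lim[1],lim[2]:lim[3]]
    m[lim[0]:lim[1],lim[2]:lim[3]]=(s.min(2)>150)
    m=cv2.morphologyEx(m,cv2.MORPH_CLOSE,np.ones((7,7)))
    c=max(cv2.findContours(m,0,1)[0],key=cv2.contourArea)
    return cv2.minAreaRect(ray('top',c[:,0],30)[:,:2].astype(np.float32))
E
python3 - <<'E'
from h import *
im=np.load('top1.npz')['im']
for b in blues(im,36): print(b)
print(traypose(im))
# kinked rows: mean y along x slices
a=im.astype(int);m=(a[...,2]-a[...,0]>60);m[:,355:]=0
for v in range(205,252,3):
    u=np.where(m[v])[0]
    if len(u): print(v,u.min(),u.max(),np.round((ray('top',[(u.min()+u.max())/2,v],36)[0,:2]-BC)@np.c_[EX,EY],1))
g=im.min(2);print([np.round((ray('top',[u,225],60)[0,:2]-BC)@EY) for u in np.where(g[225,315:460]>165)[0]+315])
E
```

```text
([335, 209, 14, 39, 287], array([591.3, -59.4]), array([ 40.2, 121.1]), 88.7, 'box', array([  8.7, 129.6]))
([397, 215, 9, 38, 160], array([ 575.6, -246.3]), array([ 25.3, 117.5]), 90.0, 'box', array([  7.6, -57.9]))
([377, 219, 12, 38, 157], array([ 562.4, -188.5]), array([ 28. , 119.6]), 85.4, 'box', array([-10. ,  -1.3]))
([416, 226, 12, 22, 111], array([ 566.6, -310.6]), array([28.8, 69.6]), 83.4, 'box', array([   3.7, -122.7]))
((565.2921752929688, 155.6637725830078), (189.41575622558594, 220.32460021972656), 87.1175308227539)
211 336 345 [ 62.1 138.5]
214 337 346 [ 52.8 134.5]
217 338 347 [ 43.6 130.5]
220 340 348 [ 34.5 125. ]
223 340 348 [ 25.  124.2]
226 340 348 [ 15.4 123.4]
229 340 348 [  5.9 122.6]
232 340 348 [ -3.5 121.8]
235 339 348 [-13.2 122.5]
238 338 347 [-22.9 124.9]
241 337 345 [-32.8 128.8]
244 335 344 [-42.7 132.7]
247 340 342 [-51.7 127.1]
[np.float64(171.0), np.float64(168.0), np.float64(165.0), np.float64(-169.0)]
```

```bash

python3 -m handwheel '0 0 0.01 0.028 0.016 0 0.06;0 0 0.02 0.056 0.032 0 0.044;0 0 0.03 0.084 0.048 0 0.044;0 0 0.04 0.112 0.064 0 0.044;0 0 0.055 0.1394 0.0788 0 0.044'
python3 -m handwheel '0 0 0 0.02 0.011 -0.02 0.044;0 0 0 0.04 0.022 -0.04 0.044;0 0 0 0.06 0.033 -0.06 0.044;0 0 0 0.08 0.044 -0.08 0.044;0 0 0 0.0929 0.0526 -0.1 0.044'
python3 -m handwheel '0 0 0 0 0 -0.04 0.044;0 0 0 0 0 -0.08 0.044;0 0 0 0 0 -0.12 0.044;0 0 0 0 0 -0.15 0.044;0 0 0 0 0 -0.16 0.044'
python3 -m handwheel '0 0 0 0 0 -0.012 0.044;0 0 0 0 0 -0.025 0.044;0 0 0 0 0 -0.04 0.044;0 0 0 0 0 -0.05 0.044;0 0 0 0 0 -0.0548 0.044'

```

```text
time_s: 6.92
ee_pos: [499.0, -117.6, 353.1]
tcp_rot: [3.141, -0.034, 0.002]
wrist_force: [0.3, -1.0, 0.5]
grip_width: 57.8
gripper_force: 0.0
time_s: 7.33
ee_pos: [592.3, -65.0, 251.8]
tcp_rot: [-3.141, 0.034, -0.003]
wrist_force: [-0.8, -0.0, 1.0]
grip_width: 43.8
gripper_force: 0.0
time_s: 7.75
ee_pos: [587.5, -65.5, 88.1]
tcp_rot: [-3.14, 0.034, 0.011]
wrist_force: [-1.0, -0.2, -0.5]
grip_width: 44.1
gripper_force: 0.0
time_s: 8.17
ee_pos: [590.4, -66.4, 37.7]
tcp_rot: [3.141, -0.035, 0.001]
wrist_force: [0.2, 0.6, 0.2]
grip_width: 44.1
gripper_force: 0.0
```

```bash

python3 -m handwheel '0 0 0 0 0 0 0.015;0 0 0 0 0 0 0.015;0 0 0 0 0 0 0.015;0 0 0 0 0 0 0.015;0 0 0 0 0 0 0.015'
python3 -m handwheel '0 0 0 0 0 0.005 0.015;0 0 0 0 0 0.02 0.015;0 0 0 0 0 0.045 0.015;0 0 0 0 0 0.075 0.015;0 0 0 0 0 0.1 0.015'
python3 - <<'E'
from h import *
im,d=snap('top')
for b in blues(im,150): print(b)
print(traypose(im))
E
```

```text
time_s: 8.58
ee_pos: [590.8, -66.4, 39.0]
tcp_rot: [3.141, -0.035, 0.003]
wrist_force: [0.1, -0.5, 3.8]
grip_width: 25.5
gripper_force: 30.0
time_s: 9.0
ee_pos: [589.9, -66.3, 139.7]
tcp_rot: [-3.141, 0.035, -0.0]
wrist_force: [0.8, -0.1, -1.1]
grip_width: 25.6
gripper_force: 30.0
([397, 215, 9, 38, 160], array([ 565.7, -227.7]), array([ 23.3, 108.5]), 90.0, 'box', array([ -3.7, -40.1]))
([378, 219, 11, 38, 104], array([ 553.4, -175.7]), array([ 24., 110.]), 86.4, 'box', array([-20. ,  10.8]))
([416, 226, 12, 22, 110], array([ 557.4, -287.1]), array([26.6, 64.2]), 83.4, 'box', array([  -7.3, -100. ]))
((565.0241088867188, 156.24371337890625), (189.977783203125, 220.31690979003906), 87.30379486083984)
```

```bash

python3 -m handwheel '0 0 0 -0.003 0.03 0.01 0.015;0 0 0 -0.006 0.06 0.01 0.015;0 0 0 -0.009 0.09 0.01 0.015;0 0 0 -0.012 0.12 0.01 0.015;0 0 0 -0.015 0.15 0.01 0.015'
python3 -m handwheel '0 0 0 -0.003 0.03 0 0.015;0 0 0 -0.006 0.06 0 0.015;0 0 0 -0.009 0.09 0 0.015;0 0 0 -0.01 0.104 0 0.015;0 0 0 -0.01 0.104 0 0.015'
python3 -m handwheel '0 0 0 0 0 -0.025 0.015;0 0 0 0 0 -0.05 0.015;0 0 0 0 0 -0.075 0.015;0 0 0 0 0 -0.09 0.015;0 0 0 0 0 -0.1 0.015'
python3 - <<'E'
from h import *
im,d=snap('top')
print(traypose(im),blues(im,45,(150,300,220,320)))
E
```

```text
time_s: 9.47
ee_pos: [574.6, 84.9, 148.4]
tcp_rot: [-3.141, 0.035, -0.001]
wrist_force: [0.2, 0.1, 0.6]
grip_width: 25.8
gripper_force: 30.0
time_s: 9.88
ee_pos: [564.8, 190.3, 148.3]
tcp_rot: [-3.141, 0.03, -0.001]
wrist_force: [0.1, -0.2, -0.7]
grip_width: 25.6
gripper_force: 30.0
time_s: 10.3
ee_pos: [564.1, 186.1, 46.1]
tcp_rot: [3.14, -0.036, -0.004]
wrist_force: [-0.4, -1.4, -0.5]
grip_width: 25.4
gripper_force: 30.0
((565.9926147460938, 181.76217651367188), (240.7001953125, 220.3110809326172), 87.41795349121094) []
```

```bash

python3 -m handwheel '0 0 0 0 0 -0.006 0.015;0 0 0 0 0 -0.012 0.015;0 0 0 0 0 -0.018 0.015;0 0 0 0 0 -0.025 0.015;0 0 0 0 0 -0.025 0.015'
python3 -m handwheel '0 0 0 0 0 0 0.044;0 0 0 0 0 0 0.044;0 0 0 0 0 0 0.044;0 0 0 0 0 0 0.044;0 0 0 0 0 0 0.044'
python3 -m handwheel '0 0 0 0 0 0.02 0.044;0 0 0 0 0 0.05 0.044;0 0 0 0 0 0.09 0.044;0 0 0 0 0 0.13 0.044;0 0 0 0 0 0.15 0.044'
python3 -m handwheel '0 0 -0.02 0 -0.04 0 0.044;0 0 -0.04 0 -0.08 0 0.044;0 0 -0.06 0 -0.12 0 0.044;0 0 -0.08 0 -0.16 0 0.044;0 0 -0.092 0 -0.2 0 0.044'
python3 - <<'E'
from h import *
im,d=snap('top','t3.png')
print(traypose(im),blues(im,17,(150,300,220,320)))
for b in blues(im,36,(150,300,320,460)): print(b)
E
```

```text
time_s: 10.77
ee_pos: [564.6, 187.5, 22.1]
tcp_rot: [3.141, -0.035, -0.001]
wrist_force: [-0.5, -0.2, -0.9]
grip_width: 25.8
gripper_force: 30.0
time_s: 11.18
ee_pos: [565.2, 187.8, 23.3]
tcp_rot: [-3.141, 0.035, -0.001]
wrist_force: [-0.2, -0.2, -0.2]
grip_width: 44.5
gripper_force: 0.0
time_s: 11.6
ee_pos: [566.8, 188.3, 177.7]
tcp_rot: [-3.14, 0.035, -0.008]
wrist_force: [1.1, -0.6, 0.7]
grip_width: 44.0
gripper_force: 0.0
time_s: 12.02
ee_pos: [564.7, -13.9, 173.4]
tcp_rot: [3.136, -0.18, 0.001]
wrist_force: [0.5, 0.1, 0.1]
grip_width: 43.9
gripper_force: 0.0
((547.507568359375, 142.93267822265625), (218.10577392578125, 255.6509246826172), 86.8060302734375) [([256, 217, 13, 39, 232], array([564.9, 194.6]), array([ 37.6, 122.4]), 89.3, 'box', array([-37.4, 380.8]))]
([397, 215, 9, 38, 160], array([ 575.6, -246.3]), array([ 25.3, 117.5]), 90.0, 'box', array([  7.6, -57.9]))
([377, 219, 12, 38, 161], array([ 562.4, -188.4]), array([ 28.1, 119.5]), 85.6, 'box', array([-10. ,  -1.2]))
([416, 226, 12, 22, 112], array([ 566.6, -310.6]), array([28.8, 69.6]), 83.4, 'box', array([   3.7, -122.7]))
```

```bash

python3 -m handwheel '0 0 0 0 -0.035 0 0.044;0 0 0 0 -0.07 0 0.044;0 0 0 0 -0.105 0 0.044;0 0 0 0 -0.14 0 0.044;0 0 0 0.0016 -0.175 0 0.044'
python3 -m handwheel '0 0 0 0 -0.035 0 0.044;0 0 0 0 -0.07 0 0.044;0 0 0 0 -0.105 0 0.044;0 0 0 0 -0.1233 0 0.044;0 0 0 0 -0.1233 0 0.044'
python3 -m handwheel '0 0 0 0 0 -0.025 0.044;0 0 0 0 0 -0.055 0.044;0 0 0 0 0 -0.08 0.044;0 0 0 0 0 -0.09 0.044;0 0 0 0 0 -0.09 0.044'
python3 -m handwheel '0 0 0 0 0 -0.012 0.044;0 0 0 0 0 -0.024 0.044;0 0 0 0 0 -0.036 0.044;0 0 0 0 0 -0.045 0.044;0 0 0 0 0 -0.045 0.044'
python3 -m handwheel '0 0 0 0 0 0 0.015;0 0 0 0 0 0 0.015;0 0 0 0 0 0 0.015;0 0 0 0 0 0 0.015;0 0 0 0 0 0 0.015'
python3 -m handwheel '0 0 0 0 0 0.005 0.015;0 0 0 0 0 0.02 0.015;0 0 0 0 0 0.045 0.015;0 0 0 0 0 0.075 0.015;0 0 0 0 0 0.11 0.015'
python3 - <<'E'
from h import *
im,d=snap('top')
print(traypose(im),blues(im,17,(150,300,220,320)))
for b in blues(im,36,(150,300,320,460)): print(b)
E
```

```text
time_s: 12.48
ee_pos: [566.2, -188.7, 173.2]
tcp_rot: [-3.136, 0.179, -0.0]
wrist_force: [0.3, -0.3, -0.1]
grip_width: 43.8
gripper_force: 0.0
time_s: 12.9
ee_pos: [566.6, -314.1, 173.1]
tcp_rot: [3.135, -0.185, 0.002]
wrist_force: [0.4, -0.4, 0.5]
grip_width: 44.2
gripper_force: 0.0
time_s: 13.32
ee_pos: [565.0, -308.4, 80.4]
tcp_rot: [-3.134, 0.178, 0.008]
wrist_force: [-0.5, 0.2, 0.6]
grip_width: 43.8
gripper_force: 0.0
time_s: 13.73
ee_pos: [566.7, -310.6, 36.9]
tcp_rot: [-3.136, 0.179, 0.0]
wrist_force: [-0.3, 0.2, -0.0]
grip_width: 44.1
gripper_force: 0.0
time_s: 14.15
ee_pos: [566.6, -310.6, 38.1]
tcp_rot: [3.136, -0.179, 0.0]
wrist_force: [-0.4, 0.8, 0.4]
grip_width: 26.0
gripper_force: 30.0
time_s: 14.57
ee_pos: [565.9, -310.2, 149.2]
tcp_rot: [-3.136, 0.179, 0.003]
wrist_force: [0.4, -0.1, 0.1]
grip_width: 25.6
gripper_force: 30.0
((565.4008178710938, 156.00103759765625), (190.0951690673828, 220.8974151611328), 87.11922454833984) [([256, 217, 13, 39, 231], array([564.9, 194.6]), array([ 37.6, 122.4]), 89.3, 'box', array([-37.4, 380.8]))]
([397, 215, 10, 38, 132], array([ 575.6, -247.9]), array([ 28.4, 117.5]), 90.0, 'box', array([  7.7, -59.5]))
([377, 219, 12, 38, 159], array([ 562.4, -188.4]), array([ 28.1, 119.5]), 85.6, 'box', array([-10. ,  -1.2]))
```

```bash

python3 -m handwheel '0 0 0 0 0.03 0 0.015;0 0 0 0 0.06 0 0.015;0 0 0 0 0.09 0 0.015;0 0 0 0 0.12 0 0.015;0 0 0.03 0 0.15 0 0.015'
python3 -m handwheel '0 0 0 0 0.03 0 0.015;0 0 0 0 0.06 0 0.015;0 0 0 0 0.09 0 0.015;0 0 0 0 0.12 0 0.015;0 0 0.03 0 0.15 0 0.015'
python3 -m handwheel '0 0 0 0 0.03 0 0.015;0 0 0 0 0.06 0 0.015;0 0 0 0 0.09 0 0.015;0 0 0 0 0.12 0 0.015;0 0 0 0 0.1286 0 0.015'
python3 - <<'E'
from h import *
im,d=snap('top','t4.png')
print(traypose(im),blues(im,17,(150,300,220,300)))
E
```

```text
time_s: 15.03
ee_pos: [566.8, -159.5, 149.4]
tcp_rot: [3.138, -0.133, 0.003]
wrist_force: [1.1, -0.1, -0.8]
grip_width: 25.7
gripper_force: 30.0
time_s: 15.45
ee_pos: [566.8, -9.2, 149.4]
tcp_rot: [-3.14, 0.085, -0.003]
wrist_force: [0.4, 0.0, -0.6]
grip_width: 25.9
gripper_force: 30.0
time_s: 15.87
ee_pos: [566.9, 121.5, 149.4]
tcp_rot: [-3.139, 0.081, -0.003]
wrist_force: [-0.2, -0.8, -0.5]
grip_width: 25.6
gripper_force: 30.0
((621.5004272460938, 177.79180908203125), (147.7460479736328, 115.7799072265625), 16.710447311401367) []
```

```bash
python3 - <<'E'
from h import *
im,d=snap('scene');cv2.imwrite('pics/s4.png',cv2.resize(im[100:320,250:470],None,fx=2.6,fy=2.6)[:,:,::-1])
E
```

```text
(no output)
```

View pics/s4.png

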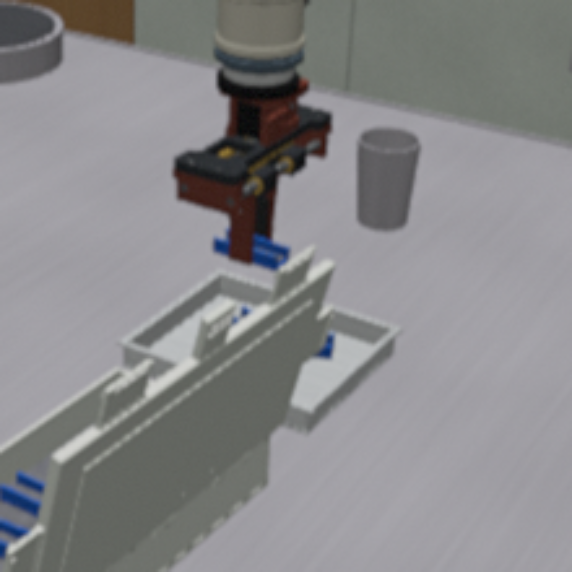

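The short splint is held level at about (255,250) over the tray, and the tray corners at (220,272) and (400,328) have not moved. The kinked splint is in the tray.

```bash

python3 -m handwheel '0 0 0 0 0 -0.025 0.015;0 0 0 0 0 -0.05 0.015;0 0 0 0 0 -0.075 0.015;0 0 0 0 0 -0.09 0.015;0 0 0 0 0 -0.1 0.015'
python3 -m handwheel '0 0 0 0 0 -0.008 0.015;0 0 0 0 0 -0.016 0.015;0 0 0 0 0 -0.022 0.015;0 0 0 0 0 -0.025 0.015;0 0 0 0 0 -0.025 0.015'
python3 -m handwheel '0 0 0 0 0 0 0.044;0 0 0 0 0 0 0.044;0 0 0 0 0 0 0.044;0 0 0 0 0 0 0.044;0 0 0 0 0 0 0.044'
python3 -m handwheel '0 0 0 0 0 0.02 0.044;0 0 0 0 0 0.05 0.044;0 0 0 0 0 0.09 0.044;0 0 0 0 0 0.13 0.044;0 0 0 0 0 0.17 0.044'
python3 -m handwheel '0 0 0 -0.03 -0.02 0.02 0.044;0 0 0 -0.06 -0.04 0.04 0.044;0 0 0 -0.09 -0.06 0.06 0.044;0 0 0 -0.12 -0.08 0.08 0.044;0 0 0 -0.15 -0.1 0.1 0.044'
python3 - <<'E'
from h import *
s=readout.state();print(s['ee_pos'],s['joint_pos'])
im,d=snap('top','t5.png')
print(traypose(im));[print(b) for b in blues(im,17,(150,300,220,318))]
for b in blues(im,36,(150,300,320,460)): print(b)
E
```

```text
time_s: 16.38
ee_pos: [565.8, 116.2, 46.5]
tcp_rot: [3.14, -0.087, -0.003]
wrist_force: [1.0, 0.3, -0.2]
grip_width: 26.0
gripper_force: 30.0
time_s: 16.8
ee_pos: [566.6, 117.8, 22.8]
tcp_rot: [3.14, -0.085, -0.0]
wrist_force: [-0.1, 0.0, 0.6]
grip_width: 25.7
gripper_force: 30.0
time_s: 17.22
ee_pos: [566.8, 118.1, 23.3]
tcp_rot: [-3.14, 0.085, -0.001]
wrist_force: [0.3, -0.4, 0.3]
grip_width: 43.4
gripper_force: 0.0
time_s: 17.63
ee_pos: [566.1, 117.9, 194.6]
tcp_rot: [3.14, -0.085, -0.001]
wrist_force: [1.0, 0.3, -1.1]
grip_width: 43.9
gripper_force: 0.0
time_s: 18.05
ee_pos: [414.8, 17.4, 293.7]
tcp_rot: [3.14, -0.084, 0.0]
wrist_force: [1.4, -0.9, 1.4]
grip_width: 44.0
gripper_force: 0.0
[414.77349397  17.38111004 293.74271897] [ 1.32692057e-02  2.79078802e-02  2.00583965e+00 -9.06295689e-05
  1.10782201e+00  1.63776602e+00]
((565.6710205078125, 156.6636199951172), (189.5926055908203, 218.54302978515625), 87.71880340576172)
([256, 217, 13, 39, 229], array([564.9, 194.6]), array([ 37.6, 122.4]), 89.3, 'box', array([-37.4, 380.8]))
([282, 225, 9, 22, 67], array([566.5, 118.5]), array([25.1, 67.6]), 86.1, 'box', array([-29.9, 305.1]))
([397, 215, 9, 38, 160], array([ 575.6, -246.3]), array([ 25.3, 117.5]), 90.0, 'box', array([  7.6, -57.9]))
([377, 219, 12, 38, 158], array([ 562.4, -188.5]), array([ 28. , 119.6]), 85.4, 'box', array([-10. ,  -1.3]))
```

Step 2 is done: the kinked and short splints are in the tray, and both sound ones are still in the box. Next I re-grip the lip and swing the lid shut.

```bash

python3 -m handwheel '0 0 0 0.012 -0.01 0.02 0.07;0 0 0 0.024 -0.02 0.04 0.07;0 0 0 0.036 -0.03 0.057 0.07;0 0 -0.01 0.048 -0.04 0.057 0.07;0 0 -0.023 0.06 -0.05 0.057 0.07'
python3 -m handwheel '0 0 0 0.026 -0.02 0 0.07;0 0 0 0.052 -0.04 0 0.07;0 0 0 0.078 -0.06 0 0.07;0 0 0 0.104 -0.08 0 0.07;0 0 0 0.13 -0.1 0 0.07'
python3 -m handwheel '0 0 0 0.026 -0.018 0 0.07;0 0 0 0.052 -0.036 0 0.07;0 0 0 0.078 -0.05 0 0.07;0 0 0 0.1024 -0.0667 0 0.07;0 0 0 0.1024 -0.0667 0 0.07'
python3 - <<'E'
from h import *
s=readout.state();print(s['ee_pos'])
im,d=snap('scene');q=im.copy()
cv2.imwrite('pics/s6.png',cv2.resize(im[120:380,160:440],None,fx=2.2,fy=2.2)[:,:,::-1])
E
```

```text
time_s: 18.52
ee_pos: [477.6, -32.7, 350.6]
tcp_rot: [3.139, -0.123, 0.003]
wrist_force: [-0.5, -0.6, 0.1]
grip_width: 69.4
gripper_force: 0.0
time_s: 18.93
ee_pos: [607.4, -133.3, 347.5]
tcp_rot: [-3.139, 0.122, 0.005]
wrist_force: [0.1, -0.0, 0.1]
grip_width: 69.7
gripper_force: 0.0
time_s: 19.35
ee_pos: [711.5, -201.6, 345.6]
tcp_rot: [-3.139, 0.125, 0.004]
wrist_force: [-0.7, 0.5, -0.4]
grip_width: 70.0
gripper_force: 0.0
[ 711.53228767 -201.55487284  345.57046692]
```

View pics/s6.png

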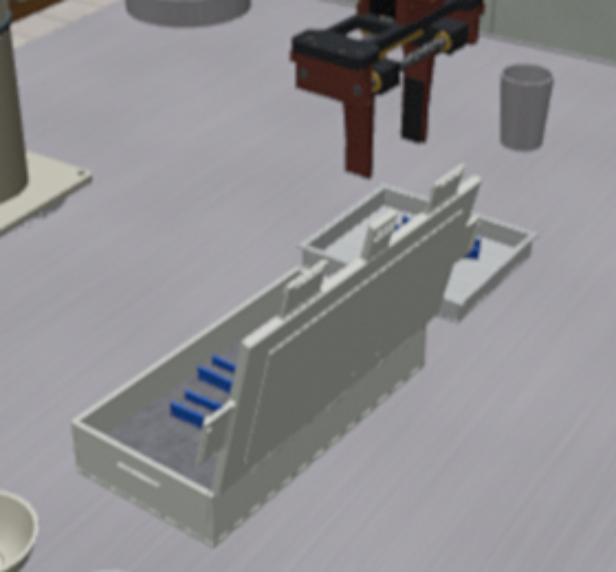

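The gripper's fingers at (358,170) and (415,135) straddle the lip's line, with the lip at (380,225). I'll go down and grip.

```bash

python3 -m handwheel '0 0 0 0 0 -0.02 0.07;0 0 0 0 0 -0.04 0.07;0 0 0 0 0 -0.06 0.07;0 0 0 0 0 -0.08 0.07;0 0 0 0 0 -0.0894 0.07'
python3 -m handwheel '0 0 0 0 0 0 0.02;0 0 0 0 0 0 0.02;0 0 0 0 0 0 0.02;0 0 0 0 0 0 0.02;0 0 0 0 0 0 0.02'
python3 -m handwheel '0 0 0 0 0 0 0.02;0 0 0 0 0 0 0.02;0 0 0 0 0 0 0.02;0 0 0 0 0 0 0.02;0 0 0 0 0 0 0.02'

```

```text
time_s: 19.82
ee_pos: [706.5, -197.7, 256.2]
tcp_rot: [-3.138, 0.121, 0.009]
wrist_force: [1.0, -0.8, -1.0]
grip_width: 70.0
gripper_force: 0.0
time_s: 20.23
ee_pos: [709.5, -199.0, 262.1]
tcp_rot: [3.138, -0.121, 0.003]
wrist_force: [-0.3, -13.0, 2.1]
grip_width: 39.9
gripper_force: 7.3
time_s: 20.65
ee_pos: [709.4, -201.2, 262.1]
tcp_rot: [3.135, -0.122, 0.004]
wrist_force: [-0.6, -8.2, 0.2]
grip_width: 36.0
gripper_force: 30.0
```

```bash

python3 -m handwheel '0 0 0 -0.0182 0.0014 0.0034 0.02;0 0 0 -0.0367 0.0029 0.0052 0.02;0 0 0 -0.0552 0.0043 0.0052 0.02;0 0 0 -0.0737 0.0057 0.0036 0.02;0 0 0 -0.0919 0.0072 0.0004 0.02'
python3 -m handwheel '0 0 0 -0.0179 0.0014 -0.0049 0.02;0 0 0 -0.0353 0.0028 -0.0113 0.02;0 0 0 -0.052 0.0041 -0.0193 0.02;0 0 0 -0.0679 0.0053 -0.0288 0.02;0 0 0 -0.083 0.0065 -0.0396 0.02'
python3 -m handwheel '0 0 0 -0.014 0.0011 -0.0122 0.02;0 0 0 -0.0268 0.0021 -0.0256 0.02;0 0 0 -0.0384 0.003 -0.04 0.02;0 0 0 -0.0486 0.0038 -0.0555 0.02;0 0 0 -0.0574 0.0045 -0.0718 0.02'
python3 -m handwheel '0 0 0 -0.0073 0.0006 -0.017 0.02;0 0 0 -0.013 0.001 -0.0347 0.02;0 0 0 -0.0172 0.0013 -0.0527 0.02;0 0 0 -0.0197 0.0015 -0.0711 0.02;0 0 0 -0.0205 0.0016 -0.0890 0.02'

```

```text
time_s: 21.07
ee_pos: [617.6, -193.3, 262.9]
tcp_rot: [3.136, -0.122, 0.008]
wrist_force: [1.6, -6.9, -1.9]
grip_width: 35.5
gripper_force: 30.0
time_s: 21.48
ee_pos: [534.1, -186.0, 223.2]
tcp_rot: [3.137, -0.121, 0.005]
wrist_force: [-0.5, -3.6, 1.4]
grip_width: 35.8
gripper_force: 30.0
time_s: 21.9
ee_pos: [476.3, -181.0, 150.1]
tcp_rot: [3.138, -0.122, 0.002]
wrist_force: [-0.2, -1.8, 0.0]
grip_width: 35.7
gripper_force: 30.0
time_s: 22.32
ee_pos: [456.1, -179.3, 60.5]
tcp_rot: [3.139, -0.122, 0.001]
wrist_force: [-5.8, 1.0, 42.1]
grip_width: 35.5
gripper_force: 30.0
```

```bash

python3 -m handwheel '0 0 0 0 0 0 0.07;0 0 0 0 0 0 0.07;0 0 0 0 0 0 0.07;0 0 0 0 0 0 0.07;0 0 0 0 0 0 0.07'
python3 -m handwheel '0 0 0 0 0 0.02 0.07;0 0 0 0 0 0.05 0.07;0 0 0 0 0 0.07 0.02;0 0 0 0 0 0.07 0;0 0 0 0 0 0.07 0'
python3 -m handwheel '0 0 0 0.003 0.026 0 0;0 0 0 0.006 0.052 0 0;0 0 0 0.009 0.078 0 0;0 0 0 0.0128 0.1043 0 0;0 0 0 0.0128 0.1043 0 0'
python3 -m handwheel '0 0 0 0 0 -0.015 0;0 0 0 0 0 -0.03 0;0 0 0 0 0 -0.04 0;0 0 0 0 0 -0.045 0;0 0 0 0 0 -0.045 0'
python3 -m handwheel '0 0 0 0 0 -0.006 0;0 0 0 0 0 -0.012 0;0 0 0 0 0 -0.018 0;0 0 0 0 0 -0.024 0;0 0 0 0 0 -0.027 0'

```

```text
time_s: 22.73
ee_pos: [457.0, -179.1, 61.6]
tcp_rot: [3.139, -0.121, 0.003]
wrist_force: [-0.5, 0.1, 0.5]
grip_width: 65.4
gripper_force: 0.0
time_s: 23.15
ee_pos: [457.2, -179.3, 132.0]
tcp_rot: [3.138, -0.121, 0.005]
wrist_force: [-0.4, 0.4, 0.7]
grip_width: 53.2
gripper_force: 0.0
time_s: 23.57
ee_pos: [468.3, -71.5, 129.5]
tcp_rot: [-3.138, 0.117, 0.003]
wrist_force: [-0.9, -1.1, -1.2]
grip_width: 20.1
gripper_force: 0.0
time_s: 23.98
ee_pos: [467.9, -74.8, 84.1]
tcp_rot: [-3.139, 0.122, 0.005]
wrist_force: [-0.5, -0.1, 0.5]
grip_width: 0.5
gripper_force: 0.0
time_s: 24.4
ee_pos: [468.7, -74.7, 57.9]
tcp_rot: [-3.139, 0.121, 0.001]
wrist_force: [0.2, 0.2, 0.5]
grip_width: 0.1
gripper_force: 0.0
```

```bash

python3 -m handwheel '0 0 0 -0.003 0 0.02 0;0 0 0 0 0 0.04 0;0 0 0 0 0 0.06 0;0 0 0 0 0 0.072 0;0 0 0 0 0 0.072 0'
python3 -m handwheel '0 0 0 0.03 0.021 0 0;0 0 0 0.06 0.042 0 0;0 0 0 0.09 0.063 0 0;0 0 0 0.1189 0.084 0 0;0 0 0 0.1189 0.084 0 0'
python3 -m handwheel '0 0 0 0 0 -0.015 0;0 0 0 0 0 -0.03 0;0 0 0 0 0 -0.04 0;0 0 0 0 0 -0.045 0;0 0 0 0 0 -0.045 0'
python3 -m handwheel '0 0 0 0 0 -0.006 0;0 0 0 0 0 -0.012 0;0 0 0 0 0 -0.018 0;0 0 0 0 0 -0.024 0;0 0 0 0 0 -0.027 0'
python3 -m handwheel '0 0 0 0 0.003 0.02 0;0 0 0 0 0 0.04 0;0 0 0 0 0 0.06 0;0 0 0 0 0 0.072 0;0 0 0 0 0 0.072 0'
python3 -m handwheel '0 0 0 -0.02 -0.015 0.01 0;0 0 0 -0.05 -0.04 0.03 0;0 0 0 -0.08 -0.07 0.03 0;0 0 0 -0.11 -0.1 0.03 0;0 0 0 -0.1353 -0.13 0.03 0'
python3 -m handwheel '0 0 0 0 -0.035 0 0;0 0 0 0 -0.07 0 0;0 0 0 0 -0.105 0 0;0 0 0 0 -0.14 0 0;0 0 0 0 -0.1634 0 0'
python3 - <<'E'
from h import *
s=readout.state();print(s['ee_pos'])
im,d=snap('scene');cv2.imwrite('pics/s7.png',cv2.resize(im[150:390,150:430],None,fx=2.3,fy=2.3)[:,:,::-1])
E
```

```text
time_s: 24.82
ee_pos: [470.5, -74.9, 132.7]
tcp_rot: [3.139, -0.121, 0.007]
wrist_force: [1.2, -0.3, 0.4]
grip_width: 0.3
gripper_force: 0.0
time_s: 25.23
ee_pos: [592.9, 12.4, 130.1]
tcp_rot: [-3.138, 0.117, -0.007]
wrist_force: [1.1, 0.6, -0.2]
grip_width: 0.5
gripper_force: 0.0
time_s: 25.65
ee_pos: [586.4, 9.1, 83.8]
tcp_rot: [3.139, -0.122, -0.005]
wrist_force: [-0.3, -1.3, -0.1]
grip_width: 0.3
gripper_force: 0.0
time_s: 26.07
ee_pos: [587.6, 9.4, 57.7]
tcp_rot: [-3.139, 0.121, 0.001]
wrist_force: [-0.4, -0.0, 0.4]
grip_width: 0.4
gripper_force: 0.0
time_s: 26.48
ee_pos: [589.6, 9.4, 133.0]
tcp_rot: [-3.139, 0.121, -0.007]
wrist_force: [-0.4, -0.1, -0.1]
grip_width: 0.6
gripper_force: 0.0
time_s: 26.9
ee_pos: [451.2, -120.1, 159.9]
tcp_rot: [-3.139, 0.119, 0.001]
wrist_force: [0.1, -0.7, -0.9]
grip_width: 0.4
gripper_force: 0.0
time_s: 27.32
ee_pos: [452.8, -285.9, 159.7]
tcp_rot: [3.139, -0.123, -0.0]
wrist_force: [0.6, 0.3, 0.8]
grip_width: 0.5
gripper_force: 0.0
[ 452.8068884  -285.90315151  159.70304888]
```

View pics/s7.png

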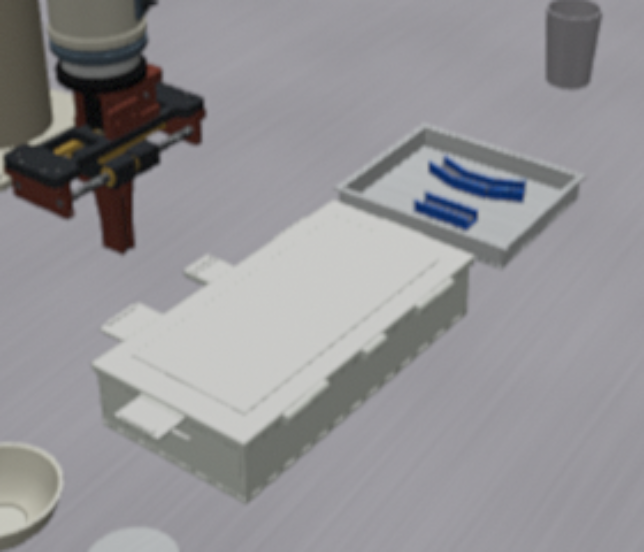

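The front-left and left tabs have folded down and no longer stick out. The remaining ones are front-right at (130,325) and right at (150,415). Both rejects are in the tray.

```bash

python3 -m handwheel '0 0 0 0 0 -0.025 0;0 0 0 0 0 -0.05 0;0 0 0 0 0 -0.07 0;0 0 0 0 0 -0.075 0;0 0 0 0 0 -0.075 0'
python3 -m handwheel '0 0 0 0 0 -0.006 0;0 0 0 0 0 -0.012 0;0 0 0 0 0 -0.018 0;0 0 0 0 0 -0.024 0;0 0 0 0 0 -0.027 0'
python3 -m handwheel '0 0 0 -0.003 0 0.02 0;0 0 0 0 0 0.04 0;0 0 0 0 0 0.06 0;0 0 0 0 0 0.072 0;0 0 0 0 0 0.072 0'
python3 -m handwheel '0 0 0 0.026 -0.025 0 0;0 0 0 0.052 -0.05 0 0;0 0 0 0.078 -0.075 0 0;0 0 0 0.1045 -0.1014 0 0;0 0 0 0.1045 -0.1014 0 0'
python3 -m handwheel '0 0 0 0 0 -0.015 0;0 0 0 0 0 -0.03 0;0 0 0 0 0 -0.04 0;0 0 0 0 0 -0.045 0;0 0 0 0 0 -0.045 0'
python3 -m handwheel '0 0 0 0 0 -0.006 0;0 0 0 0 0 -0.012 0;0 0 0 0 0 -0.018 0;0 0 0 0 0 -0.024 0;0 0 0 0 0 -0.027 0'
python3 -m handwheel '0 0 0 0 -0.003 0.02 0;0 0 0 0 0 0.04 0;0 0 0 0 0 0.06 0;0 0 0 0 0 0.09 0;0 0 0 0 0 0.12 0'
python3 -m handwheel '0 0 0 -0.03 0 0.02 0;0 0 0 -0.06 0 0.04 0;0 0 0 -0.1 0 0.06 0;0 0 0 -0.13 0 0.08 0;0 0 0 -0.15 0 0.1 0'
python3 - <<'E'
from h import *
im,d=snap('scene');cv2.imwrite('pics/s8.png',cv2.resize(im[150:420,100:430],None,fx=2.2,fy=2.2)[:,:,::-1])
im,d=snap('top');print(traypose(im));[print(b) for b in blues(im,17,(150,300,220,318))]
E
```

```text
time_s: 27.78
ee_pos: [451.9, -282.1, 83.5]
tcp_rot: [-3.137, 0.121, 0.006]
wrist_force: [0.6, -0.2, -0.1]
grip_width: 0.6
gripper_force: 0.0
time_s: 28.2
ee_pos: [453.5, -283.2, 58.5]
tcp_rot: [3.139, -0.121, 0.001]
wrist_force: [1.0, 0.2, -0.5]
grip_width: 0.4
gripper_force: 0.0
time_s: 28.62
ee_pos: [454.8, -284.2, 133.1]
tcp_rot: [3.137, -0.121, 0.007]
wrist_force: [-0.0, -0.2, 0.1]
grip_width: 0.5
gripper_force: 0.0
time_s: 29.03
ee_pos: [562.0, -389.0, 130.0]
tcp_rot: [3.136, -0.122, 0.007]
wrist_force: [-1.3, 0.6, 0.4]
grip_width: 0.3
gripper_force: 0.0
time_s: 29.45
ee_pos: [556.4, -383.5, 83.3]
tcp_rot: [-3.137, 0.121, 0.005]
wrist_force: [0.4, 0.0, -1.1]
grip_width: 0.3
gripper_force: 0.0
time_s: 29.87
ee_pos: [557.6, -384.4, 57.8]
tcp_rot: [-3.139, 0.121, 0.001]
wrist_force: [-0.9, 0.6, -0.2]
grip_width: 0.4
gripper_force: 0.0
time_s: 30.28
ee_pos: [557.2, -384.2, 178.8]
tcp_rot: [-3.138, 0.121, 0.002]
wrist_force: [-0.0, -0.4, 0.9]
grip_width: 0.4
gripper_force: 0.0
time_s: 30.7
ee_pos: [404.8, -384.0, 279.2]
tcp_rot: [-3.139, 0.122, 0.002]
wrist_force: [0.8, -0.9, -0.3]
grip_width: 0.2
gripper_force: 0.0
((565.628662109375, 156.08465576171875), (187.9480438232422, 220.33016967773438), 86.9198226928711)
([256, 217, 13, 39, 219], array([564.9, 194.6]), array([ 37.6, 122.4]), 89.3, 'box', array([-37.4, 380.8]))
([282, 225, 9, 22, 66], array([566.5, 118.5]), array([25.1, 67.6]), 86.1, 'box', array([-29.9, 305.1]))
```

View pics/s8.png

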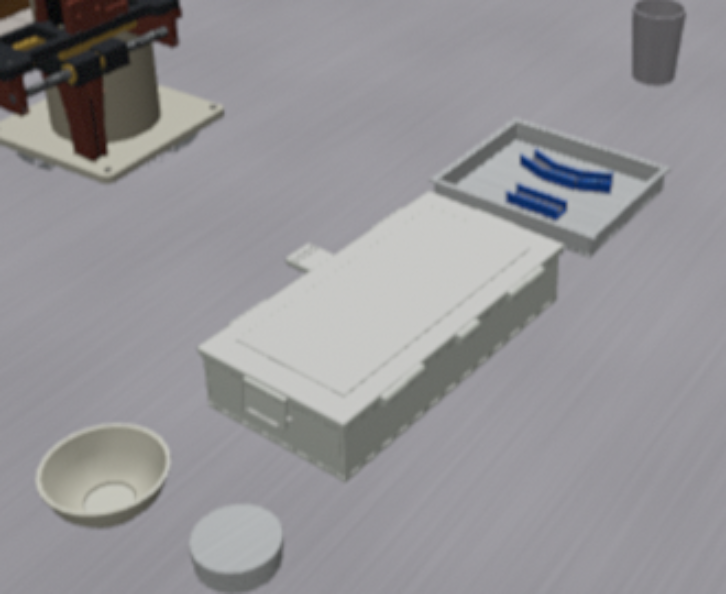

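All four tabs are folded: the right one lies flat on the wall at (265,400), and only the lip at (310,258) sticks out. The tray, tumbler, bowl and tin are in place.

```bash
python3 -m handwheel '0 0 0 0 0 0 0;0 0 0 0 0 0 0;0 0 0 0 0 0 0;0 0 0 0 0 0 0;0 0 0 0 0 0 0'
python3 -c "from rig import order;print(order.close_job())"
```

```text
time_s: 31.22
ee_pos: [408.3, -384.2, 277.4]
tcp_rot: [-3.138, 0.12, 0.002]
wrist_force: [-0.4, 0.0, 0.2]
grip_width: 0.6
gripper_force: 0.0
the job is handed in; nothing more can be done
None
```

Job handed in with no verdict returned: the one kinked and one short splint present are in the tray, both sound splints were left in the box, the lid is shut with all four tabs folded down, and the tumbler, bowl and balm tin were left undisturbed.

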